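# Weigh the windowed bracket on the spring scale

## Robot

A 6-joint arm with a two-finger parallel gripper is mounted at the origin on the work surface. World frame = base frame: x ahead of the robot, y to its left, z up, the work surface at z = 0. Lengths are in m, angles in rad, forces in N, time in s.
With the tool pointing down it reaches from about 0.35 to 0.975 m from the base axis. Payload 4.9 kg.
Tool frame: the origin (TCP) lies on the centre line of the jaws, within the pads' length; the fingertips stand 14 mm ahead of it and the grasp point (between the pads) lies 5 mm behind it; z points along the fingers, y is the line along which they close (so a half turn about z gives the same grasp; the last joint's range is limited). The gripper opens to 85 mm and grips with 20 to 120 N. Pads are 22 mm wide; open, the fingers measure 114 mm over their backs; the gripper's body (76 mm by 85 mm) begins 54 mm behind the grasp point. The pads swing forward as they close: fully open they stand 13 mm farther back than shut.
Start: joints at [1.151, 0.053, 1.613, -0, 1.476, -0.119], TCP at [0.185, 0.597, 0.245] pointing down, gripper open.
Joint ranges: [-3.01, 3.01], [-1.01, 2.22], [0.06, 2.58], [-1.02, 4.17], [0.09, 2.62], [-3.14, 3.14]. Speed limits (rad/s): [2.57, 2.57, 3.14, 3.14, 3.14, 3.14].

## Interface

Orientations are given as a unit quaternion [w, x, y, z].
In Python, from plant import * gives the robot as it stands.
- The arm moves only by the tool send_rows, never from a script. Its argument "steps" is a list of rows, each an object with "translation": the shift along the tool's x, y, z in cm, a list of three; "delta_rot": the turn, a rotation vector about the tool's x, y, z in rad, a list of three; "jaw": the finger opening in cm, from 0 to 8.54. In form: [{"translation": [dx, dy, dz], "delta_rot": [rx, ry, rz], "jaw": jaw}, ...]. A call has exactly 8 rows; each row is the pose to reach, as a shift and turn from the pose commanded when the call began, along the tool's axes at that moment; what a row does not reach only later rows make up. A row lasts 1/10 s, in which the tool goes at most 50 mm and 8.59 degrees, less where a joint would pass 70% of its speed; a pose out of reach is approached as far as the arm can. A call with a gripper value outside its range is refused whole. The fingers move at their own pace and stop on an object; the grip force is fixed at half the most. Time passes only in rows, so rows that repeat a pose let the fingers close, or fill a call up. It gives the time, the measured TCP pose, the force, the opening and the grip force at its end, in the units of the state.
- state(): the state, without advancing time (a new reading comes with each control period).
- grab_frame(name): name is "scene" or "top" or "wrist"; returns a dict with "pixels" (384x512x3 uint8, blue, green, red), "range_z" (384x512 float32, m along the optical axis (not along the pixel's ray), 0 where there is no reading), "fx", "fy", "cx", "cy" (pixels), "rvec" (rotation vector, rad) and "tvec" (3), from world to camera coordinates, as OpenCV has them. Camera axes: x right, y down, z forward; pixel columns grow to the right and rows downward; lengths in m; the calibration is good to about 2 mm. A picture is of the moment at which its call begins.
- job_done(): hands the job in; it is judged then, once.
The state is a dict: "time": time; "joint_pos": joint angles; "joint_vel": joint speeds; "joint_efforts": joint torques, N m; "tool_pos": TCP position; "tool_rot": TCP orientation; "contact_force": force on the tool from outside, world axes, zero at the start; "ft_torque": the same for the moment, N m; "gripper_width": opening from 0.0 (shut) to 1.0 (fully open); "grasp_force": force on a finger pad.
Only numpy, scipy, OpenCV 4.12 (cv2) and the standard library are available. Lean on these libraries where they do the work, as an engineer would, in place of code of your own. Each camera call takes 0.05 s, during which the arm holds its last target. There are 200 camera calls.

## Task

Weigh the cast bracket that has the window: hang it upright by the window from the scale's hook, easing its unknown weight onto the spring slowly (about two centimetres a second at most) until the scale alone carries it, so that the pointer does not jump or bounce when you let go and the spring is not pulled to its end. Let it hang untouched and dead still for a full second or more, then press the hold button on top of the scale fully down, let go of it, and leave the bracket hanging. Do not ram the scale, and leave the other things on the desk where they are.

Things in the scene. Friction and masses are not known exactly. Their poses are not given: they have to be found in the camera images.
- bracket_grip (a point): Centre of the gripping tab of the windowed bracket, 95 mm above its underside. The tab is solid, 14 mm (x) by 30 mm (y), from 72 to 117 mm above the underside; grip it across y. Below it the frame's shoulders stick out 17 mm beyond the tab on both sides in y, their tops 23 mm below this point. z is up.
- bracket_eye (a point): Highest point of the bracket's window, mid-thickness, where it rests on the hook: 62 mm above the underside, 33 mm straight below bracket_grip, same axes. The window opens through along x, is 44 mm wide (y) and goes down 50 mm to the foot plate; its upper edge is a shallow inverted V sloping down 20 degrees to both sides from here.
- bracket: Windowed bracket, bare aluminium casting: foot plate 60 (x) x 76 (y) x 12 mm, on it an upright frame 14 mm thick (x), 64 mm wide (y) and 72 mm high round a see-through window, and a gripping tab on top, 117 mm tall in all. Same from both sides. Mass hidden: 0.18 to 0.90 kg. Origin: centre of its underside.
- blank_grip (a point): Same point on the blank, a casting of the same outline without a window (solid web). Not to be weighed.
- blank: The blank without a window; origin at the centre of its underside. Leave alone.
- scale: Spring scale, fixed to the desk: dark base plate 220 x 130 x 12 mm, aluminium column 40 (x) x 66 (y) mm up to 180 mm height with a graduated front, and on the front a sprung carriage with the hook arm. Origin on the desk under the column's axis; the hook arm points along its -x.
- hook_seat (a point): Top of the hook's trough, at its middle, where the window's top rests: 125 mm out (-x) from the column's axis, 166 mm above the desk unloaded; moves down with the carriage. The hook is an 8 mm round bar along the scale's x: level from the column, 8 mm down into a trough 26 mm long, up to a tip 20 mm higher than this point and 25 mm farther out. Axes as the scale.
- carriage (a joint): How far the carriage with pointer and hook has been pulled down, m: 0 unloaded, end of travel 0.075. Spring rate 150 N/m (1 N pulls it down 6.7 mm), lightly damped.
- hold (a joint): Travel of the hold button, m: 0 released, 0.006 fully down; springs back. About 5 N presses it down.
- hold_top (a point): Centre of the top of the round hold button (28 mm across) on top of the scale's column; press straight down.
- cup: Espresso cup, white ceramic, 62 mm across, 58 mm tall. Leave alone.
- tumbler: Steel tumbler, 82 mm across, 125 mm tall. Leave alone.
- controller: Green game controller, 110 x 170 mm, 47 mm tall. Leave alone.
- mouse: Black computer mouse, 110 x 60 x 26 mm. Leave alone.
Things that resemble listed ones, but are neither listed nor needed, are in the scene too. Leave any blue or pink look-alike of the bracket alone.

How it is judged:
On the way, in this order (a step that is already met when the one before it is completed fails the run):
1. the windowed bracket hangs from the hook, untouched by the robot and still, for 0.8 s (distance between bracket_eye and hook_seat below 0.014 m and angle between bracket_eye's own z axis and vertical below 0.15 rad and contact force between scale and bracket above 0.5 N and contact force between each of the arm, the fingers and bracket below 0.05 N and linear speed of bracket below 0.02 m/s and velocity of joint carriage between -0.01 and 0.01 m/s), for 0.8 s.
2. the hold button is pressed fully down while the bracket hangs still (all of step 1 and value of joint hold above 0.0045 m), for 0.05 s.
At the end, for the whole second after the job is handed in: The windowed bracket hangs untouched and still (under 20 mm/s, carriage under 10 mm/s) from the hook: the top of its window within 14 mm of the trough's middle, upright within 0.15 rad, with its weight on the scale; the hold button is released (under 2 mm) (all of step 1 and value of joint hold below 0.002 m).
It fails at once if the pointer jumps: the carriage moves faster than 50 mm/s (weight dropped, snatched or let go before the spring carries it) (velocity of joint carriage above 0.05 m/s or velocity of joint carriage below -0.05 m/s).
It fails at once if the spring is pulled to its end (carriage beyond 70 mm) (value of joint carriage above 0.07 m).
It fails at once if the bracket is rammed against the scale with more than 20 N (contact force between scale and bracket above 20 N).
It fails at once if the hold button is pressed while the bracket is not hanging still (value of joint hold above 0.003 m and not (distance between bracket_eye and hook_seat below 0.014 m and angle between bracket_eye's own z axis and vertical below 0.15 rad and contact force between scale and bracket above 0.5 N and contact force between each of the arm, the fingers and bracket below 0.05 N and linear speed of bracket below 0.02 m/s and velocity of joint carriage between -0.01 and 0.01 m/s)).
It fails at once if another thing on the desk is moved more than 30 mm (distance of any of blank, cup, tumbler, controller, mouse from where it was at the start of the episode above 0.03 m).
It also fails if it takes over 69 s, if anything falls off the work surface, if the arm or the gripper's body presses on something with over 40 N, if the wrist force passes 120 N, or if a joint passes its speed limit or range.

## Working session

There is one attempt and no reset: what is moved stays moved. The work goes in short steps, Python scripts to look and compute and a tool call to move; the robot and the scene stay as the last step left them, time stands still between calls to the robot, and variables do not carry over. Pictures are saved under pics/ and viewed, at most 10 in all, crops included, and the job is handed in when it is done.

Besides the shell and the picture viewer there is one more tool, called in YAML: its name, and indented under it one key for each argument. send_rows: Moves the arm, as the interface text tells. Its arguments: {"type":"object","properties":{"steps":{"type":"array","items":{"type":"object","properties":{"translation":{"type":"array","items":{"type":"number"}},"delta_rot":{"type":"array","items":{"type":"number"}},"jaw":{"type":"number"}}}}},"required":["steps"]}

```bash
mkdir -p pics; cat > h.py <<'E'
from plant import *
import numpy as np, cv2
def grab(n):
    f=grab_frame(n); np.savez(f'{n}.npz',**f); return f
def world(f,u,v,d=None):
    R,_=cv2.Rodrigues(np.array(f['rvec'],float)); t=np.array(f['tvec'],float).ravel()
    z=f['range_z'][v,u] if d is None else d
    p=np.stack([(u-f['cx'])*z/f['fx'],(v-f['cy'])*z/f['fy'],z],-1)
    return (p-t)@R
def cloud(f):
    v,u=np.mgrid[0:384,0:512]; return world(f,u,v)
E
python3 - <<'E'
from h import *
print(state())
a=grab('scene');b=grab('top')
cv2.imwrite('pics/a.png',cv2.resize(a['pixels'],(800,600)));cv2.imwrite('pics/b.png',cv2.resize(b['pixels'],(800,600)))
E
```

```text
{'time': 0.0, 'joint_pos': array([ 1.15097258e+00,  5.33758610e-02,  1.61427974e+00, -6.63255718e-07,
        1.47599021e+00, -1.18974280e-01]), 'joint_vel': array([-1.04343254e-03,  6.33109127e-04,  6.88624284e-06, -1.05188412e-03,
        3.00475684e-04, -9.96443851e-04]), 'joint_efforts': array([ 1.11665024e-03, -3.93677258e+01, -3.70179069e+01, -7.78687195e-05,
        6.96096671e-03, -2.32133289e-05]), 'tool_pos': array([0.1849512 , 0.59639427, 0.24405972]), 'tool_rot': array([-2.72907506e-04,  1.49857972e-01,  9.88707001e-01, -9.89637294e-04]), 'contact_force': array([ 0.57027053, -0.35921276,  0.06336373]), 'ft_torque': array([-0.01181301,  0.04614979,  0.0121477 ]), 'grasp_force': 0.0, 'gripper_width': 1.0011726068042013}
```

View pics/a.png

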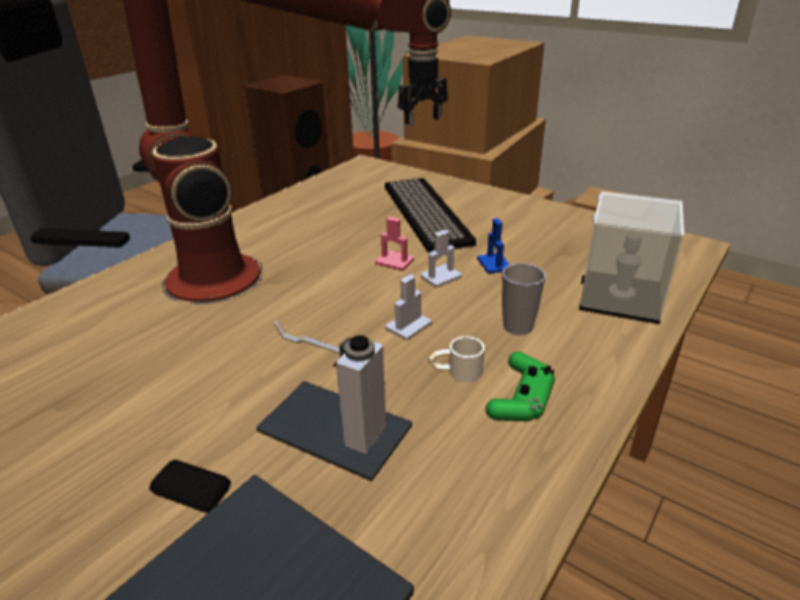

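View pics/b.png

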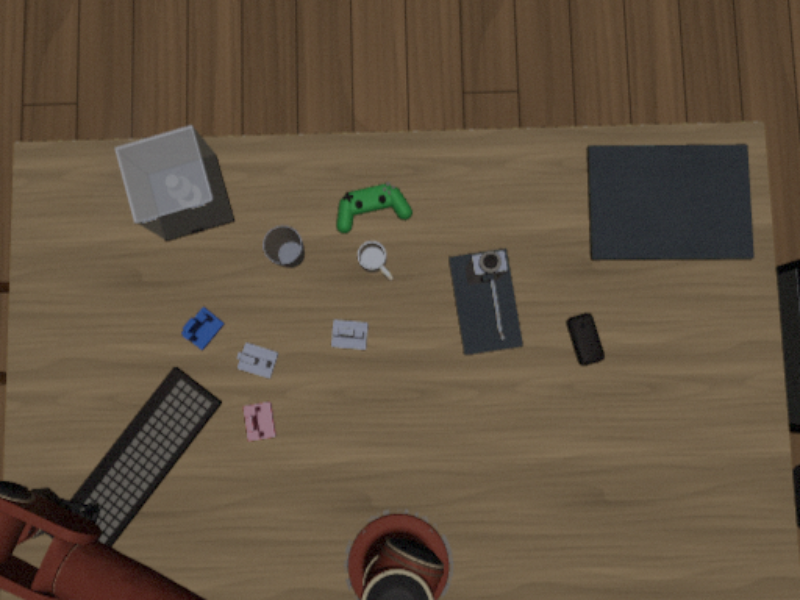

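Two bare-aluminium castings are candidates: scene (441,258) / top (257,360), which seems to have a window, and scene (407,308) / top (350,334), which looks solid and so is probably the blank. The pink (394,243) and blue (493,247) ones are look-alikes. I'll confirm this in a crop while measuring.

```bash
python3 - <<'E'
from h import *
a=dict(np.load('scene.npz'));b=dict(np.load('top.npz'))
c=a['pixels'][130:230,230:350]; cv2.imwrite('pics/c.png',cv2.resize(c,(720,600),interpolation=cv2.INTER_CUBIC))
P=cloud(b)
def rep(n,u0,u1,v0,v1,zl,zh):
    Q=P[v0:v1,u0:u1].reshape(-1,3);Q=Q[(Q[:,2]>zl)&(Q[:,2]<zh)]
    r=cv2.minAreaRect(Q[:,:2].astype(np.float32)*1000); print(n,len(Q),Q.mean(0).round(4),Q.max(0).round(3),r)
print(P[280,300])
for n,w in dict(br=(148,182,214,246),blank=(208,240,200,228)).items():
    rep(n+'foot',*w,.005,.125); rep(n+'tab',*w,.1,.125)
rep('scalebase',280,340,155,230,.006,.018)
rep('col',280,340,155,230,.17,.186)
rep('btn',280,340,155,230,.187,.23)
rep('arm',280,340,155,230,.12,.176)
Q=P[155:230,280:340].reshape(-1,3);Q=Q[(Q[:,2]>.03)]
print(np.histogram(Q[:,2],bins=np.arange(.03,.24,.01)))
v,u=np.mgrid[176:222,300:330]
m=(P[176:222,300:330,2]>.14)
for r in range(176,222,2):
    k=np.where(P[r,300:330,2]>.13)[0]
    if len(k): print(r,k+300,P[r,k+300].mean(0).round(4))
E
```

```text
[ 0.25978078 -0.16052696  0.00214041]
brfoot 488 [0.4376 0.292  0.0278] [0.494 0.352 0.123] ((440.95697021484375, 295.28271484375), (113.14058685302734, 106.61335754394531), 89.88709259033203)
brtab 46 [0.4372 0.2942 0.1153] [0.446 0.309 0.123] ((437.27685546875, 295.32940673828125), (29.151960372924805, 13.80501651763916), 71.72862243652344)
blankfoot 449 [0.4865 0.0923 0.0294] [0.537 0.147 0.123] ((490.4995422363281, 93.31470489501953), (106.35187530517578, 92.55059051513672), 88.80413818359375)
blanktab 41 [0.4879 0.0948 0.1178] [0.495 0.11  0.123] ((488.3826904296875, 94.8521499633789), (29.067157745361328, 13.23160171508789), 85.80307006835938)
scalebase 1858 [ 0.5369 -0.2043  0.012 ] [ 0.687 -0.098  0.018] ((557.6671142578125, -203.70294189453125), (203.64727783203125, 255.9641876220703), 88.1943359375)
col 224 [ 0.5837 -0.1989  0.1785] [ 0.636 -0.164  0.186] ((547.4553833007812, -205.87376403808594), (173.7659912109375, 66.42459106445312), 7.781294345855713)
btn 168 [ 0.6096 -0.1968  0.1964] [ 0.634 -0.175  0.208] ((549.8590698242188, -196.23355102539062), (48.78802490234375, 
[... 779 characters left out ...]
038  0.1769]
188 [315 316 317] [ 0.5517 -0.2056  0.1732]
190 [315 316 317] [ 0.5452 -0.2051  0.1754]
192 [316 317 329] [ 0.4876 -0.1443  0.6819]
194 [316 317 318] [ 0.5329 -0.2078  0.1744]
196 [311 316 317 318] [ 0.4916 -0.1612  0.5505]
198 [317 318] [ 0.5202 -0.2086  0.1768]
200 [317 318 319] [ 0.5142 -0.2102  0.1745]
202 [317 318 319] [ 0.5082 -0.2103  0.1717]
204 [317 318 319] [ 0.5024 -0.2106  0.1667]
206 [318 319] [ 0.4962 -0.212   0.1667]
208 [318 319 320] [ 0.4898 -0.2129  0.1692]
210 [318 319 320] [ 0.4838 -0.2131  0.1662]
212 [319 320] [ 0.4774 -0.214   0.1692]
214 [319 320 321] [ 0.4708 -0.2144  0.1758]
216 [320 321 322] [ 0.464  -0.2157  0.1876]
218 [323] [ 0.3855 -0.0208  1.6885]
```

View pics/c.png

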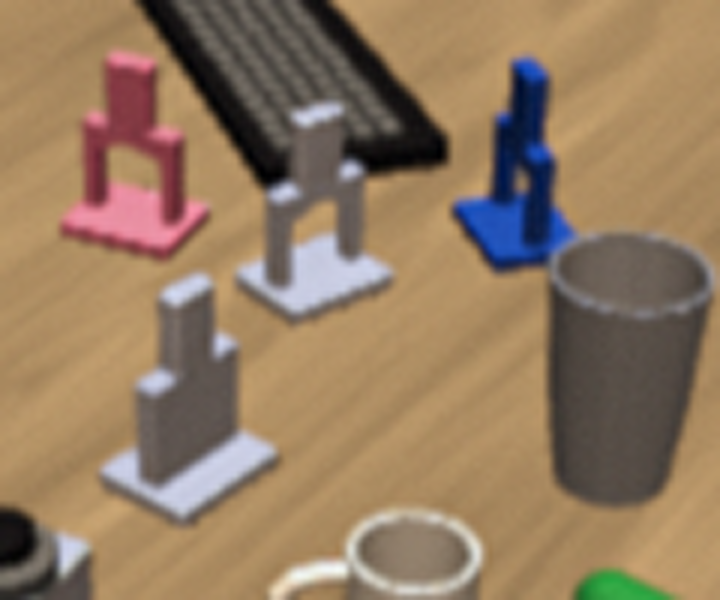

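The crop confirms it. The casting at crop (315,210) has a see-through window. The one at (190,400) has a solid web, so that is the blank. I'll move above the windowed one.

send_rows:
  steps:
    - {"translation":[-4,-2.6,0],"delta_rot":[0,0,0],"jaw":8.5}
    - {"translation":[-8,-5.2,0],"delta_rot":[0,0,0],"jaw":8.5}
    - {"translation":[-12.3,-8,0],"delta_rot":[0,0,0],"jaw":8.5}
    - {"translation":[-16.5,-10.7,0],"delta_rot":[0,0,0],"jaw":8.5}
    - {"translation":[-20.7,-13.4,0],"delta_rot":[0,0,0],"jaw":8.5}
    - {"translation":[-25,-16,0],"delta_rot":[0,0,0],"jaw":8.5}
    - {"translation":[-29,-18.7,0],"delta_rot":[0,0,0],"jaw":8.5}
    - {"translation":[-33,-21.3,0],"delta_rot":[0,0,0.0],"jaw":8.5}

```text
time: 0.9
tool_pos: [0.438, 0.2938, 0.2449]
tool_rot: [-0.0, 0.15, 0.989, -0.0]
contact_force: [0.5, 0.6, 0.2]
gripper_width: 0.998
grasp_force: 0.0
```

```bash
cat >> h.py <<'E'
from scipy.spatial.transform import Rotation as Ro
def pose(s=None):
    s=s or state(); q=s['tool_rot']; return np.array(s['tool_pos']),Ro.from_quat([q[1],q[2],q[3],q[0]]).as_matrix()
def tell():
    s=state();p,R=pose(s);y=R[:,1]
    print('t',round(s['time'],2),'p',p.round(4),'yaw_y',np.degrees(np.arctan2(y[1],y[0])).round(2),'tilt',R[:2,2].round(4),'F',np.round(s['contact_force'],2),'w',round(s['gripper_width'],3),'g',s['grasp_force'])
    return p,R
E
python3 - <<'E'
from h import *
p,R=tell()
f=grab('wrist');cv2.imwrite('pics/w1.png',f['pixels']);tell()
P=cloud(f);Q=P.reshape(-1,3)
m=(Q[:,2]>.105)&(Q[:,2]<.13)&(np.hypot(Q[:,0]-.437,Q[:,1]-.295)<.04);T=Q[m]
print(len(T),T.mean(0),cv2.minAreaRect(T[:,:2].astype(np.float32)*1000),np.median(T[:,2]))
m=(Q[:,2]>.006)&(Q[:,2]<.018)&(np.hypot(Q[:,0]-.437,Q[:,1]-.295)<.07);T=Q[m]
print(len(T),cv2.minAreaRect(T[:,:2].astype(np.float32)*1000),np.median(T[:,2]))
E
```

```text
t 0.9 p [0.438  0.2938 0.2449] yaw_y 72.76 tilt [-0.0003 -0.0001] F [0.5  0.61 0.21] w 0.998 g 0.0
t 0.95 p [0.4419 0.289  0.2449] yaw_y 72.42 tilt [ 0.0028 -0.0046] F [ 3.6  -4.16 -0.01] w 0.996 g 0.0
633 [0.43730459 0.29604379 0.11542292] ((438.7430419921875, 295.7425231933594), (29.533180236816406, 14.407979011535645), 71.14901733398438) 0.11622166559119378
1919 ((438.6319885253906, 295.8570556640625), (75.99333190917969, 60.015953063964844), 71.40594482421875) 0.011518936925824818
```

View pics/w1.png

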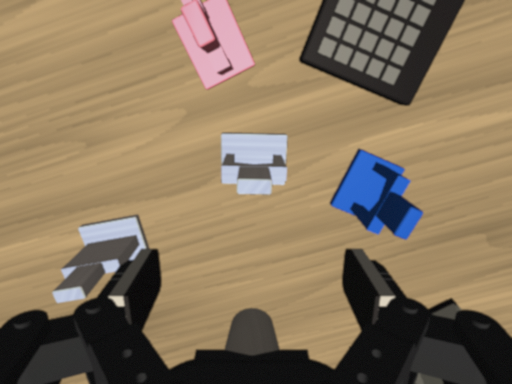

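The wrist view shows the windowed bracket at (254,162), its tab at (254,185) and the blank at lower left. Now the fine alignment and descent, then the grip.

send_rows:
  steps:
    - {"translation":[-0.1,0.1,1],"delta_rot":[0,0,0.024],"jaw":6.5}
    - {"translation":[-0.15,0.1,3],"delta_rot":[0,0,0.024],"jaw":6.5}
    - {"translation":[-0.15,0.1,6],"delta_rot":[0,0,0.024],"jaw":6.5}
    - {"translation":[-0.15,0.1,9],"delta_rot":[0,0,0.024],"jaw":6.5}
    - {"translation":[-0.15,0.1,11.5],"delta_rot":[0,0,0.024],"jaw":6.5}
    - {"translation":[-0.15,0.1,13.5],"delta_rot":[0,0,0.024],"jaw":6.5}
    - {"translation":[-0.15,0.1,14.7],"delta_rot":[0,0,0.024],"jaw":6.5}
    - {"translation":[-0.15,0.1,15.1],"delta_rot":[0,0,0.024],"jaw":6.5}

```text
time: 1.75
tool_pos: [0.4372, 0.2964, 0.0921]
tool_rot: [-0.002, 0.161, 0.987, -0.001]
contact_force: [-0.1, 0.3, -0.1]
gripper_width: 0.762
grasp_force: 0.0
```

send_rows:
  steps:
    - {"translation":[0,0,0],"delta_rot":[0,0,0],"jaw":6.5}
    - {"translation":[0,0,0],"delta_rot":[0,0,0],"jaw":4}
    - {"translation":[0,0,0],"delta_rot":[0,0,0],"jaw":2}
    - {"translation":[0,0,0],"delta_rot":[0,0,0],"jaw":0}
    - {"translation":[0,0,0],"delta_rot":[0,0,0],"jaw":0}
    - {"translation":[0,0,0],"delta_rot":[0,0,0],"jaw":0}
    - {"translation":[0,0,0],"delta_rot":[0,0,0],"jaw":0}
    - {"translation":[0,0,0],"delta_rot":[0,0,0],"jaw":0}

```text
time: 2.55
tool_pos: [0.4397, 0.2965, 0.0956]
tool_rot: [0.001, 0.162, 0.987, 0.0]
contact_force: [-2.5, -1.1, 5.5]
gripper_width: 0.341
grasp_force: 59.3
```

```bash
python3 - <<'E'
from h import *
tell()
E
```

```text
t 2.55 p [0.4397 0.2965 0.0956] yaw_y 71.38 tilt [0.0017 0.0007] F [-2.48 -1.07  5.51] w 0.341 g 59.30473029613495
```

send_rows:
  steps:
    - {"translation":[0,0,-0.3],"delta_rot":[0,0,0],"jaw":0}
    - {"translation":[0,0,-1.5],"delta_rot":[0,0,0],"jaw":0}
    - {"translation":[0,0,-4],"delta_rot":[0,0,0],"jaw":0}
    - {"translation":[0,0,-7],"delta_rot":[0,0,0],"jaw":0}
    - {"translation":[0,0,-10],"delta_rot":[0,0,0],"jaw":0}
    - {"translation":[0,0,-13],"delta_rot":[0,0,0],"jaw":0}
    - {"translation":[0,0,-14.6],"delta_rot":[0,0,0],"jaw":0}
    - {"translation":[0,0,-15],"delta_rot":[0,0,0],"jaw":0}

```text
time: 3.35
tool_pos: [0.4398, 0.2967, 0.2469]
tool_rot: [0.002, 0.162, 0.987, 0.001]
contact_force: [1.1, 0.7, -2.8]
gripper_width: 0.344
grasp_force: 59.7
```

send_rows:
  steps:
    - {"translation":[0,0,0],"delta_rot":[0,0,0],"jaw":0}
    - {"translation":[0,0,0],"delta_rot":[0,0,0],"jaw":0}
    - {"translation":[0,0,0],"delta_rot":[0,0,0],"jaw":0}
    - {"translation":[0,0,0],"delta_rot":[0,0,0],"jaw":0}
    - {"translation":[0,0,0],"delta_rot":[0,0,0],"jaw":0}
    - {"translation":[0,0,0],"delta_rot":[0,0,0],"jaw":0}
    - {"translation":[0,0,0],"delta_rot":[0,0,0],"jaw":0}
    - {"translation":[0,0,0],"delta_rot":[0,0,0],"jaw":0}

```text
time: 4.15
tool_pos: [0.439, 0.2962, 0.2443]
tool_rot: [0.0, 0.162, 0.987, 0.0]
contact_force: [0.3, -0.4, -1.3]
gripper_width: 0.341
grasp_force: 59.7
```

```bash
python3 - <<'E'
from h import *
tell()
# refine scale geometry from saved top cloud
b=dict(np.load('top.npz'));P=cloud(b)[150:235,275:345].reshape(-1,3)
for n,lo,hi,rr in (('col',.172,.186,.05),('btn',.19,.215,.03)):
    Q=P[(P[:,2]>lo)&(P[:,2]<hi)&(np.hypot(P[:,0]-.611,P[:,1]+.198)<rr)];print(n,len(Q),Q.mean(0),cv2.minAreaRect(Q[:,:2].astype(np.float32)*1000),Q[:,2].max())
A=P[(P[:,2]>.155)&(P[:,2]<.2)&(P[:,0]<.575)&(np.abs(P[:,1]+.21)<.02)]
k=np.polyfit(A[:,0],A[:,1],1);print('arm',k,np.degrees(np.arctan(k[0])),np.std(A[:,1]-np.polyval(k,A[:,0])))
for x in np.arange(.455,.575,.005):
    q=A[np.abs(A[:,0]-x)<.0025];print(round(x,3),len(q),q.mean(0).round(4) if len(q) else '')
E
```

```text
t 4.15 p [0.439  0.2962 0.2443] yaw_y 71.39 tilt [0.0001 0.0001] F [ 0.34 -0.44 -1.35] w 0.341 g 59.69329118728638
col 165 [ 0.60225254 -0.19536941  0.17965495] ((597.5363159179688, -199.08993530273438), (72.38856506347656, 66.55272674560547), 8.25904369354248) 0.18596957748733947
btn 142 [ 0.61243599 -0.19661892  0.19770679] ((609.4942016601562, -197.19190979003906), (40.87583923339844, 47.31201171875), 81.51228332519531) 0.20776591659735283
arm [ 0.12799861 -0.27531235] 7.294118083289007 0.0023890172959100987
0.455 0 
0.46 1 [ 0.4612 -0.2161  0.1838]
0.465 5 [ 0.4653 -0.2167  0.1854]
0.47 4 [ 0.47   -0.2143  0.1766]
0.475 5 [ 0.4754 -0.2146  0.1709]
0.48 3 [ 0.4807 -0.2128  0.1674]
0.485 6 [ 0.4854 -0.2131  0.1664]
0.49 3 [ 0.4898 -0.2129  0.1692]
0.495 4 [ 0.4947 -0.212   0.1659]
0.5 5 [ 0.5006 -0.2113  0.1659]
0.505 4 [ 0.5048 -0.21    0.166 ]
0.51 6 [ 0.5099 -0.2105  0.1703]
0.515 4 [ 0.515  -0.2102  0.1747]
0.52 3 [ 0.5195 -0.2084  0.1737]
0.525 5 [ 0.5249 -0.2082  0.1735]
0.53 4 [ 0.5291 -0.207   0.1732]
0.535 5 [ 0.5343 -0.2075  0.1723]
0.54 5 [ 0.5409 -0.2055  0.1756]
0.545 3 [ 0.5452 -0.2051  0.1754]
0.55 6 [ 0.5501 -0.2055  0.1736]
0.555 3 [ 0.5553 -0.2041  0.178 ]
0.56 4 [ 0.5602 -0.2027  0.1742]
0.565 5 [ 0.5652 -0.2034  0.175 ]
0.57 4 [ 0.5697 -0.2025  0.1728]
```

```bash
python3 - <<'E'
from h import *
a=dict(np.load('scene.npz'));P=cloud(a).reshape(-1,3)
c,s=np.cos(np.radians(7.3)),np.sin(np.radians(7.3))
b=dict(np.load('top.npz'));PT=cloud(b).reshape(-1,3)
for n,X in (('scene',P),('top',PT)):
    d=X-[.61,-.1975,0]; L=np.c_[d[:,0]*c+d[:,1]*s,-d[:,0]*s+d[:,1]*c,X[:,2]]
    near=(abs(L[:,0])<.2)&(abs(L[:,1])<.05)
    k=L[near&(L[:,2]>.03)&(L[:,2]<.15)&(abs(L[:,0])<.05)]
    if len(k): print(n,'col body',len(k),np.percentile(k[:,0],[1,5,50,95,99]).round(4),np.percentile(k[:,1],[1,5,50,95,99]).round(4))
    k=L[near&(L[:,2]>.174)&(L[:,2]<.184)&(abs(L[:,0])<.04)]; print(n,'coltop',len(k),np.percentile(k[:,0],[1,5,50,95,99]).round(4),np.percentile(k[:,1],[1,5,95,99]).round(4))
    k=L[near&(L[:,2]>.186)&(L[:,2]<.225)&(abs(L[:,0])<.04)]; print(n,'btn',len(k),cv2.minAreaRect(k[:,:2].astype(np.float32)*1000),np.percentile(k[:,2],[5,50,90,99]).round(4))
    top=k[k[:,2]>.2] if n=='top' else k[k[:,2]>.2]; print('  btn top',len(top),top.mean(0),(top.min(0)+top.max(0))/2)
    k=L[near&(L[:,2]>.15)&(L[:,2]<.2)&(L[:,0]<-.06)&(abs(L[:,1])<.02)]
    for x in np.arange(-.16,-.06,.006):
        q=k[abs(k[:,0]-x)<.003]; print('   ',round(x,3),len(q),q.mean(0).round(4) if len(q) else '',q[:,2].max().round(4) if len(q) else '')
E
```

```text
scene col body 1112 [-0.0121 -0.0083  0.0253  0.0271  0.0276] [-0.036  -0.0351 -0.0316  0.0232  0.029 ]
scene coltop 212 [-0.0315 -0.025   0.0142  0.0267  0.0275] [-0.0354 -0.0345  0.0238  0.0285]
scene btn 231 ((9.044177055358887, -5.525075912475586), (42.37312698364258, 36.87141418457031), 34.3780632019043) [0.1879 0.1931 0.2025 0.2037]
  btn top 74 [ 0.00777823 -0.0032032   0.20196157] [ 0.00684599 -0.00133159  0.20197382]
    -0.16 0  
    -0.154 0  
    -0.148 2 [-0.1455 -0.0035  0.1836] 0.1847
    -0.142 10 [-0.141  -0.0032  0.1817] 0.186
    -0.136 17 [-0.1356 -0.0031  0.174 ] 0.1844
    -0.13 12 [-0.1306 -0.0027  0.167 ] 0.1743
    -0.124 7 [-0.124  -0.0028  0.1637] 0.1671
    -0.118 9 [-0.1177 -0.0027  0.1645] 0.1672
    -0.112 5 [-0.1117 -0.0035  0.1642] 0.1657
    -0.106 8 [-0.1064 -0.0031  0.1646] 0.1673
    -0.1 7 [-0.1002 -0.003   0.1673] 0.1712
    -0.094 8 [-0.0939 -0.0037  0.1712] 0.1753
    -0.088 6 [-0.0872 -0.0031  0.1728] 0.175
    -0.082 7 [-0.0814 -0.0035  0.1726] 0.1747
    -0.076 6 [-0.0765 -0.0035  0.1719] 0.174
    -0.07 9 [-0.0705 -0.0033  0.1722] 0.1745
 
[... 526 characters left out ...]
 -0.148 4 [-0.1478  0.0005  0.1866] 0.1896
    -0.142 6 [-0.142  -0.      0.1785] 0.1834
    -0.136 5 [-1.356e-01  1.000e-04  1.709e-01] 0.1778
    -0.13 4 [-0.1296  0.0005  0.1684] 0.1712
    -0.124 7 [-1.241e-01  1.000e-04  1.664e-01] 0.1719
    -0.118 3 [-0.1187  0.0013  0.1667] 0.1697
    -0.112 5 [-0.1127  0.0006  0.1656] 0.1701
    -0.106 7 [-0.1063  0.0005  0.1684] 0.1792
    -0.1 7 [-0.0995 -0.0008  0.1711] 0.1814
    -0.094 3 [-0.094   0.0007  0.1703] 0.1751
    -0.088 5 [-0.0883  0.0006  0.1735] 0.1787
    -0.082 6 [-0.0824  0.0003  0.1744] 0.1821
    -0.076 5 [-0.0763 -0.0003  0.1723] 0.1761
    -0.07 5 [-0.0696  0.0008  0.1756] 0.1812
    -0.064 6 [-0.0636  0.0003  0.1747] 0.1778
```

send_rows:
  steps:
    - {"translation":[-0.3,-1.0,0],"delta_rot":[0,0,0],"jaw":0}
    - {"translation":[-0.95,-3.5,0],"delta_rot":[0,0,0],"jaw":0}
    - {"translation":[-1.9,-7,0],"delta_rot":[0,0,0],"jaw":0}
    - {"translation":[-2.85,-10.5,0],"delta_rot":[0,0,0],"jaw":0}
    - {"translation":[-3.8,-14,0],"delta_rot":[0,0,0],"jaw":0}
    - {"translation":[-4.75,-17.5,0],"delta_rot":[0,0,0],"jaw":0}
    - {"translation":[-5.7,-21,0],"delta_rot":[0,0,0],"jaw":0}
    - {"translation":[-6.7,-24.5,0],"delta_rot":[0,0,0],"jaw":0}

```text
time: 4.95
tool_pos: [0.4237, 0.0408, 0.2445]
tool_rot: [0.0, 0.162, 0.987, -0.0]
contact_force: [0.5, -0.8, -2.4]
gripper_width: 0.339
grasp_force: 60.0
```

send_rows:
  steps:
    - {"translation":[-1,-3.7,0],"delta_rot":[0,0,0],"jaw":0}
    - {"translation":[-2,-7.4,0],"delta_rot":[0,0,0],"jaw":0}
    - {"translation":[-3,-11.1,0],"delta_rot":[0,0,0],"jaw":0}
    - {"translation":[-4,-14.8,0],"delta_rot":[0,0,0],"jaw":0}
    - {"translation":[-5,-18.5,0],"delta_rot":[0,0,0],"jaw":0}
    - {"translation":[-6,-22.2,0],"delta_rot":[0,0,0],"jaw":0}
    - {"translation":[-6.7,-24.8,0],"delta_rot":[0,0,0],"jaw":0}
    - {"translation":[-7,-25.8,0],"delta_rot":[0,0,0],"jaw":0}

```text
time: 5.75
tool_pos: [0.4074, -0.2266, 0.2444]
tool_rot: [-0.0, 0.163, 0.987, -0.0]
contact_force: [0.2, 0.4, -2.2]
gripper_width: 0.343
grasp_force: 60.2
```

send_rows:
  steps:
    - {"translation":[0,0,0],"delta_rot":[0,0,-0.05],"jaw":0}
    - {"translation":[0,0,0],"delta_rot":[0,0,-0.14],"jaw":0}
    - {"translation":[0,0,0],"delta_rot":[0,0,-0.24],"jaw":0}
    - {"translation":[0,0,0],"delta_rot":[0,0,-0.34],"jaw":0}
    - {"translation":[0,0,0],"delta_rot":[0,0,-0.42],"jaw":0}
    - {"translation":[0,0,0],"delta_rot":[0,0,-0.452],"jaw":0}
    - {"translation":[0,0,0],"delta_rot":[0,0,-0.452],"jaw":0}
    - {"translation":[0,0,0],"delta_rot":[0,0,-0.452],"jaw":0}

```text
time: 6.55
tool_pos: [0.4082, -0.2238, 0.2443]
tool_rot: [0.0, -0.063, 0.998, 0.0]
contact_force: [-0.5, 0.9, -1.7]
gripper_width: 0.342
grasp_force: 60.1
```

send_rows:
  steps:
    - {"translation":[0,0,0.4],"delta_rot":[0,0,0],"jaw":0}
    - {"translation":[0,0,1],"delta_rot":[0,0,0],"jaw":0}
    - {"translation":[0,0,1.4],"delta_rot":[0,0,0],"jaw":0}
    - {"translation":[0,0,1.4],"delta_rot":[0,0,0],"jaw":0}
    - {"translation":[0,0,1.4],"delta_rot":[0,0,0],"jaw":0}
    - {"translation":[0,0,1.4],"delta_rot":[0,0,0],"jaw":0}
    - {"translation":[0,0,1.4],"delta_rot":[0,0,0],"jaw":0}
    - {"translation":[0,0,1.4],"delta_rot":[0,0,0],"jaw":0}

```text
time: 7.35
tool_pos: [0.4084, -0.2243, 0.2306]
tool_rot: [0.0, -0.064, 0.998, -0.0]
contact_force: [-0.5, -0.3, -1.3]
gripper_width: 0.342
grasp_force: 60.2
```

```bash
python3 - <<'E'
from h import *
tell()
a=grab('scene');p=a['pixels'][170:330,130:330]; cv2.imwrite('pics/d.png',cv2.resize(p,(750,600),interpolation=cv2.INTER_CUBIC))
b=grab('top')
P=cloud(a).reshape(-1,3)
c,s=np.cos(np.radians(7.3)),np.sin(np.radians(7.3))
d=P-[.4926,-.2135,0];L=np.c_[d[:,0]*c+d[:,1]*s,-d[:,0]*s+d[:,1]*c,P[:,2]]
# foot points: bracket side
k=L[(abs(L[:,0]+.085)<.05)&(abs(L[:,1])<.055)&(L[:,2]>.1)&(L[:,2]<.2)]
print(len(k),np.histogram(k[:,2],np.arange(.1,.2,.004)))
f=k[(k[:,2]>.13)&(k[:,2]<.15)];print(np.percentile(f[:,0],[1,99]),np.percentile(f[:,1],[1,99]),np.percentile(k[:,2],[0,.5,1,2,5]),cv2.minAreaRect(f[:,:2].astype(np.float32)*1000))
E
```

```text
t 7.35 p [ 0.4084 -0.2243  0.2306] yaw_y 97.29 tilt [ 0.0004 -0.0003] F [-0.47 -0.31 -1.26] w 0.342 g 60.16226291656494
709 (array([  0,   0,   0,   0,   0,   0,   0,   0,   2,  38,  52, 285,  90,
        19,  21,  18,  19,  17,  23,  18,  18,  19,  12,  26]), array([0.1  , 0.104, 0.108, 0.112, 0.116, 0.12 , 0.124, 0.128, 0.132,
       0.136, 0.14 , 0.144, 0.148, 0.152, 0.156, 0.16 , 0.164, 0.168,
       0.172, 0.176, 0.18 , 0.184, 0.188, 0.192, 0.196]))
[-0.11167573 -0.05245468] [-0.04037709  0.03387393] [0.13509314 0.1365477  0.137595   0.13804706 0.13951591] ((-82.47022247314453, -1.9288787841796875), (60.873435974121094, 78.36520385742188), 1.0917186737060547)
```

View pics/d.png

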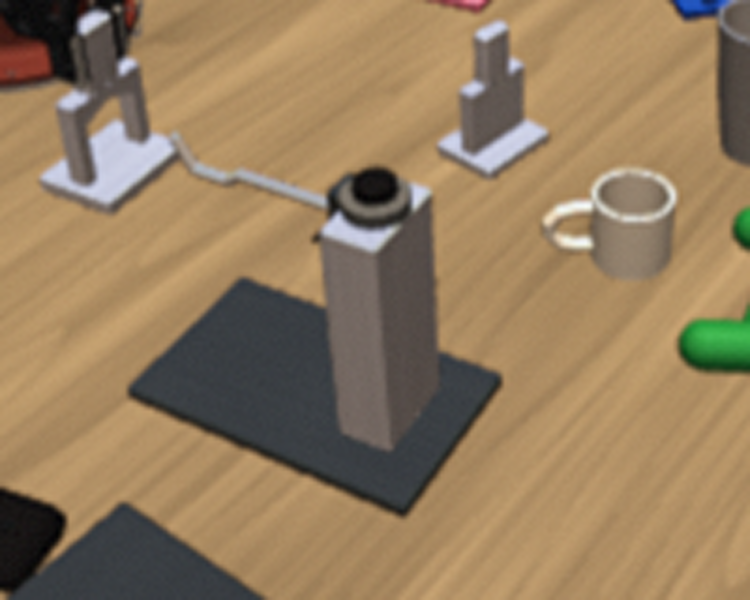

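The picture shows the bracket held upright at (105,140), in line with the hook tip at (175,135). Next I'll thread the window over the tip.

send_rows:
  steps:
    - {"translation":[-0.3,0,0],"delta_rot":[0,0,0],"jaw":0}
    - {"translation":[-0.8,0,0],"delta_rot":[0,0,0],"jaw":0}
    - {"translation":[-1.4,0,0],"delta_rot":[0,0,0],"jaw":0}
    - {"translation":[-2.0,0,0],"delta_rot":[0,0,0],"jaw":0}
    - {"translation":[-2.6,0,0],"delta_rot":[0,0,0],"jaw":0}
    - {"translation":[-3.2,0,0],"delta_rot":[0,0,0],"jaw":0}
    - {"translation":[-3.7,0,0],"delta_rot":[0,0,0],"jaw":0}
    - {"translation":[-4.0,0,0],"delta_rot":[0,0,0],"jaw":0}

```text
time: 8.25
tool_pos: [0.4485, -0.219, 0.2303]
tool_rot: [-0.0, -0.064, 0.998, 0.0]
contact_force: [0.1, -0.1, -3.0]
gripper_width: 0.342
grasp_force: 60.1
```

send_rows:
  steps:
    - {"translation":[-0.4,0,0],"delta_rot":[0,0,0],"jaw":0}
    - {"translation":[-1,0,0],"delta_rot":[0,0,0],"jaw":0}
    - {"translation":[-1.7,0,0],"delta_rot":[0,0,0],"jaw":0}
    - {"translation":[-2.4,0,0],"delta_rot":[0,0,0],"jaw":0}
    - {"translation":[-3.1,0,0],"delta_rot":[0,0,0],"jaw":0}
    - {"translation":[-3.7,0,0],"delta_rot":[0,0,0],"jaw":0}
    - {"translation":[-4.1,0,0],"delta_rot":[0,0,0],"jaw":0}
    - {"translation":[-4.3,0,0],"delta_rot":[0,0,0],"jaw":0}

```text
time: 9.05
tool_pos: [0.491, -0.2136, 0.2302]
tool_rot: [-0.0, -0.064, 0.998, 0.0]
contact_force: [-1.1, 0.1, -2.6]
gripper_width: 0.344
grasp_force: 60.1
```

send_rows:
  steps:
    - {"translation":[0,0,0.1],"delta_rot":[0,0,0],"jaw":0}
    - {"translation":[0,0,0.3],"delta_rot":[0,0,0],"jaw":0}
    - {"translation":[0,0,0.6],"delta_rot":[0,0,0],"jaw":0}
    - {"translation":[0,0,0.9],"delta_rot":[0,0,0],"jaw":0}
    - {"translation":[0,0,1.2],"delta_rot":[0,0,0],"jaw":0}
    - {"translation":[0,0,1.5],"delta_rot":[0,0,0],"jaw":0}
    - {"translation":[0,0,1.8],"delta_rot":[0,0,0],"jaw":0}
    - {"translation":[0,0,2.0],"delta_rot":[0,0,0],"jaw":0}

```text
time: 9.85
tool_pos: [0.4905, -0.2136, 0.2099]
tool_rot: [-0.0, -0.064, 0.998, 0.0]
contact_force: [0.7, 0.3, -2.9]
gripper_width: 0.341
grasp_force: 60.1
```

```bash
python3 - <<'E'
from h import *
tell()
a=grab('scene');p=a['pixels'][170:330,130:330]; cv2.imwrite('pics/e.png',cv2.resize(p,(750,600),interpolation=cv2.INTER_CUBIC))
E
```

```text
t 9.85 p [ 0.4905 -0.2136  0.2099] yaw_y 97.29 tilt [-0.0004  0.0002] F [ 0.69  0.34 -2.87] w 0.341 g 60.14585852622986
```

View pics/e.png

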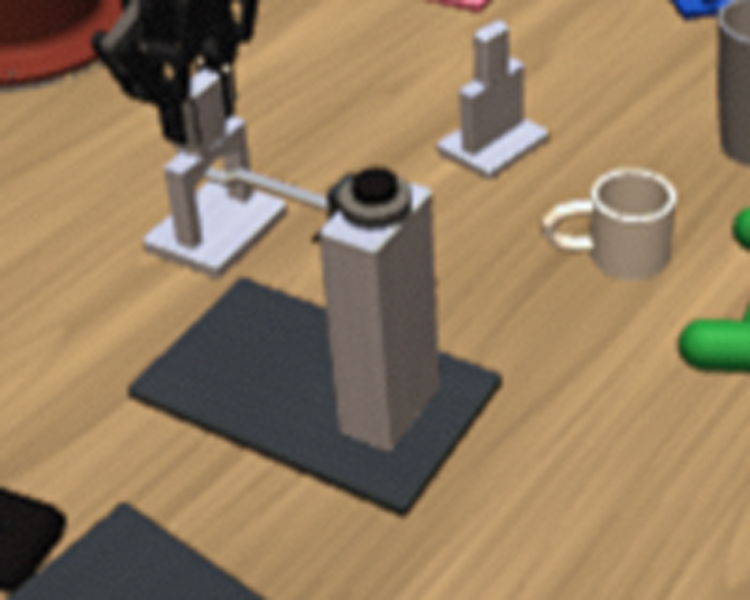

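The hook bar is visibly inside the window at (215,175). I'll average the force while hanging free, to size the weight.

```bash
cat >> h.py <<'E'
def avg(n=10):
    F=[];Z=[]
    for i in range(n):
        grab_frame('wrist');s=state();F.append(s['contact_force']);Z.append(s['tool_pos'])
    F=np.array(F);print('F',F.mean(0).round(3),'sd',F.std(0).round(2),'p',np.mean(Z,0).round(5),'t',s['time']);print(F[:,2].round(2))
E
python3 - <<'E'
from h import *
avg(12)
E
```

```text
F [-0.225 -0.173 -2.095] sd [0.37 0.44 0.48] p [ 0.49067 -0.21369  0.21039] t 10.5
[-1.61 -2.54 -1.62 -2.55 -1.17 -2.42 -1.59 -1.88 -2.53 -2.14 -2.62 -2.47]
```

send_rows:
  steps:
    - {"translation":[0,0,0.1],"delta_rot":[0,0,0],"jaw":0}
    - {"translation":[0,0,0.2],"delta_rot":[0,0,0],"jaw":0}
    - {"translation":[0,0,0.3],"delta_rot":[0,0,0],"jaw":0}
    - {"translation":[0,0,0.4],"delta_rot":[0,0,0],"jaw":0}
    - {"translation":[0,0,0.5],"delta_rot":[0,0,0],"jaw":0}
    - {"translation":[0,0,0.6],"delta_rot":[0,0,0],"jaw":0}
    - {"translation":[0,0,0.7],"delta_rot":[0,0,0],"jaw":0}
    - {"translation":[0,0,0.8],"delta_rot":[0,0,0],"jaw":0}

```text
time: 11.3
tool_pos: [0.4906, -0.2137, 0.2022]
tool_rot: [-0.0, -0.064, 0.998, 0.0]
contact_force: [-0.1, 0.6, -2.0]
gripper_width: 0.343
grasp_force: 60.1
```

send_rows:
  steps:
    - {"translation":[0,0,0.1],"delta_rot":[0,0,0],"jaw":0}
    - {"translation":[0,0,0.2],"delta_rot":[0,0,0],"jaw":0}
    - {"translation":[0,0,0.3],"delta_rot":[0,0,0],"jaw":0}
    - {"translation":[0,0,0.4],"delta_rot":[0,0,0],"jaw":0}
    - {"translation":[0,0,0.5],"delta_rot":[0,0,0],"jaw":0}
    - {"translation":[0,0,0.6],"delta_rot":[0,0,0],"jaw":0}
    - {"translation":[0,0,0.7],"delta_rot":[0,0,0],"jaw":0}
    - {"translation":[0,0,0.8],"delta_rot":[0,0,0],"jaw":0}

```text
time: 12.1
tool_pos: [0.4906, -0.2137, 0.1943]
tool_rot: [0.0, -0.064, 0.998, -0.0]
contact_force: [-0.0, -0.6, -1.7]
gripper_width: 0.342
grasp_force: 60.2
```

```bash
python3 - <<'E'
from h import *
avg(16)
E
```

```text
F [-0.211  0.083 -1.597] sd [0.44 0.43 0.38] p [ 0.49064 -0.21368  0.19434] t 12.9
[-1.04 -1.12 -1.7  -2.1  -0.8  -1.69 -1.94 -1.5  -1.89 -1.28 -1.61 -1.76
 -1.78 -2.05 -1.26 -2.04]
```

send_rows:
  steps:
    - {"translation":[0,0,0.1],"delta_rot":[0,0,0],"jaw":0}
    - {"translation":[0,0,0.2],"delta_rot":[0,0,0],"jaw":0}
    - {"translation":[0,0,0.3],"delta_rot":[0,0,0],"jaw":0}
    - {"translation":[0,0,0.4],"delta_rot":[0,0,0],"jaw":0}
    - {"translation":[0,0,0.5],"delta_rot":[0,0,0],"jaw":0}
    - {"translation":[0,0,0.6],"delta_rot":[0,0,0],"jaw":0}
    - {"translation":[0,0,0.7],"delta_rot":[0,0,0],"jaw":0}
    - {"translation":[0,0,0.8],"delta_rot":[0,0,0],"jaw":0}

```text
time: 13.7
tool_pos: [0.4907, -0.2137, 0.1863]
tool_rot: [0.0, -0.064, 0.998, -0.0]
contact_force: [-0.4, 0.8, 0.0]
gripper_width: 0.339
grasp_force: 60.4
```

```bash
python3 - <<'E'
from h import *
avg(30)
E
```

```text
F [-0.18   0.186 -0.366] sd [0.38 0.54 0.48] p [ 0.49065 -0.21368  0.18634] t 15.2
[-1.02 -0.79 -0.91 -0.25 -0.53 -0.21 -1.    0.42 -1.01 -0.74 -0.99  0.54
  0.24 -0.59  0.17 -0.25  0.09  0.04 -0.7  -0.09  0.04 -1.03 -0.61 -0.42
 -0.44 -0.57 -0.08 -0.3  -0.68  0.66]
```

send_rows:
  steps:
    - {"translation":[0,0,0.05],"delta_rot":[0,0,0],"jaw":0}
    - {"translation":[0,0,0.1],"delta_rot":[0,0,0],"jaw":0}
    - {"translation":[0,0,0.15],"delta_rot":[0,0,0],"jaw":0}
    - {"translation":[0,0,0.2],"delta_rot":[0,0,0],"jaw":0}
    - {"translation":[0,0,0.25],"delta_rot":[0,0,0],"jaw":0}
    - {"translation":[0,0,0.25],"delta_rot":[0,0,0],"jaw":0}
    - {"translation":[0,0,0.25],"delta_rot":[0,0,0],"jaw":0}
    - {"translation":[0,0,0.25],"delta_rot":[0,0,0],"jaw":0}

```text
time: 16.0
tool_pos: [0.4906, -0.2137, 0.1839]
tool_rot: [0.0, -0.064, 0.998, -0.0]
contact_force: [-0.9, 0.3, -0.0]
gripper_width: 0.339
grasp_force: 60.4
```

```bash
python3 - <<'E'
from h import *
avg(30)
E
```

```text
F [-0.091 -0.084  0.035] sd [0.51 0.51 0.43] p [ 0.49064 -0.21368  0.18382] t 17.5
[-0.42  0.28  0.41 -0.08  0.51  0.69  0.3   0.25  0.88  0.01 -1.01 -0.27
  0.37  0.34 -0.72 -0.33  0.16  0.8  -0.22  0.15 -0.32 -0.45  0.01  0.03
 -0.07 -0.32  0.25  0.39 -0.52 -0.04]
```

The force is now balanced, so I'll release gently.

send_rows:
  steps:
    - {"translation":[0,0,0],"delta_rot":[0,0,0],"jaw":2.88}
    - {"translation":[0,0,0],"delta_rot":[0,0,0],"jaw":2.92}
    - {"translation":[0,0,0],"delta_rot":[0,0,0],"jaw":2.96}
    - {"translation":[0,0,0],"delta_rot":[0,0,0],"jaw":3.0}
    - {"translation":[0,0,0],"delta_rot":[0,0,0],"jaw":3.04}
    - {"translation":[0,0,0],"delta_rot":[0,0,0],"jaw":3.08}
    - {"translation":[0,0,0],"delta_rot":[0,0,0],"jaw":3.12}
    - {"translation":[0,0,0],"delta_rot":[0,0,0],"jaw":3.2}

```text
time: 18.3
tool_pos: [0.4906, -0.2136, 0.1838]
tool_rot: [-0.0, -0.064, 0.998, 0.0]
contact_force: [0.4, -0.4, -0.2]
gripper_width: 0.373
grasp_force: 0.0
```

send_rows:
  steps:
    - {"translation":[0,0,0],"delta_rot":[0,0,0],"jaw":3.4}
    - {"translation":[0,0,0],"delta_rot":[0,0,0],"jaw":3.6}
    - {"translation":[0,0,0],"delta_rot":[0,0,0],"jaw":3.9}
    - {"translation":[0,0,0],"delta_rot":[0,0,0],"jaw":4.2}
    - {"translation":[0,0,0],"delta_rot":[0,0,0],"jaw":4.6}
    - {"translation":[0,0,0],"delta_rot":[0,0,0],"jaw":5}
    - {"translation":[0,0,0],"delta_rot":[0,0,0],"jaw":5.5}
    - {"translation":[0,0,0],"delta_rot":[0,0,0],"jaw":6}

```text
time: 19.1
tool_pos: [0.4906, -0.2137, 0.1838]
tool_rot: [0.0, -0.064, 0.998, -0.0]
contact_force: [0.5, -0.3, -0.2]
gripper_width: 0.701
grasp_force: 0.0
```

```bash
python3 - <<'E'
from h import *
tell()
for i in range(2):
    a=grab('scene')
tell()
p=a['pixels'][170:330,130:330]; cv2.imwrite('pics/g.png',cv2.resize(p,(750,600),interpolation=cv2.INTER_CUBIC))
E
```

```text
t 19.1 p [ 0.4906 -0.2137  0.1838] yaw_y 97.29 tilt [ 0. -0.] F [ 0.5  -0.31 -0.19] w 0.701 g 0.0
t 19.2 p [ 0.4906 -0.2137  0.1838] yaw_y 97.29 tilt [ 0. -0.] F [-1.42 -0.19  0.24] w 0.701 g 0.0
```

View pics/g.png

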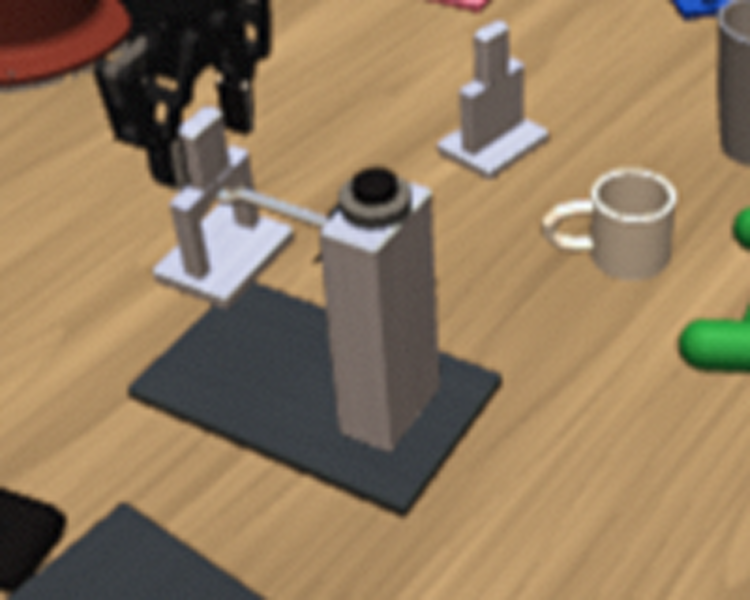

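The bracket hangs upright on the hook at (215,190), clear of the open fingers. I'll retreat upward and then go over the button.

send_rows:
  steps:
    - {"translation":[0,0,-0.3],"delta_rot":[0,0,0],"jaw":6.2}
    - {"translation":[0,0,-1],"delta_rot":[0,0,0],"jaw":6.2}
    - {"translation":[0,0,-2],"delta_rot":[0,0,0],"jaw":6.2}
    - {"translation":[0,0,-3.5],"delta_rot":[0,0,0],"jaw":6.2}
    - {"translation":[0,0,-5.5],"delta_rot":[0,0,0],"jaw":6.2}
    - {"translation":[0,0,-8],"delta_rot":[0,0,0],"jaw":6.2}
    - {"translation":[0,0,-10],"delta_rot":[0,0,0],"jaw":6.2}
    - {"translation":[0,0,-11],"delta_rot":[0,0,0],"jaw":6.2}

```text
time: 20.0
tool_pos: [0.4915, -0.2142, 0.2979]
tool_rot: [0.002, -0.064, 0.998, -0.002]
contact_force: [0.1, 0.3, -0.6]
gripper_width: 0.728
grasp_force: 0.0
```

send_rows:
  steps:
    - {"translation":[-0.5,0,0],"delta_rot":[0,0,0],"jaw":3}
    - {"translation":[-2,0,0],"delta_rot":[0,0,0],"jaw":0}
    - {"translation":[-4,0,0],"delta_rot":[0,0,0],"jaw":0}
    - {"translation":[-6,0,0],"delta_rot":[0,0,0],"jaw":0}
    - {"translation":[-8,0,0],"delta_rot":[0,0,0],"jaw":0}
    - {"translation":[-10,0,0],"delta_rot":[0,0,0],"jaw":0}
    - {"translation":[-12,0,0],"delta_rot":[0,0,0],"jaw":0}
    - {"translation":[-12.5,0,0],"delta_rot":[0,0,0],"jaw":0}

```text
time: 20.8
tool_pos: [0.6155, -0.1971, 0.2917]
tool_rot: [-0.001, -0.064, 0.998, 0.001]
contact_force: [-1.3, 0.8, -0.4]
gripper_width: 0.005
grasp_force: 0.0
```

send_rows:
  steps:
    - {"translation":[0,0,1],"delta_rot":[0,0,0],"jaw":0}
    - {"translation":[0,0,2],"delta_rot":[0,0,0],"jaw":0}
    - {"translation":[0,0,3],"delta_rot":[0,0,0],"jaw":0}
    - {"translation":[0,0,4],"delta_rot":[0,0,0],"jaw":0}
    - {"translation":[0,0,5],"delta_rot":[0,0,0],"jaw":0}
    - {"translation":[0,0,5.6],"delta_rot":[0,0,0],"jaw":0}
    - {"translation":[0,0,5.6],"delta_rot":[0,0,0],"jaw":0}
    - {"translation":[0,0,5.6],"delta_rot":[0,0,0],"jaw":0}

```text
time: 21.6
tool_pos: [0.6147, -0.1979, 0.238]
tool_rot: [0.0, -0.064, 0.998, -0.0]
contact_force: [-1.2, 0.1, -0.1]
gripper_width: -0.002
grasp_force: 0.0
```

```bash
python3 - <<'E'
from h import *
tell()
a=grab('scene');p=a['pixels'][140:300,130:330]; cv2.imwrite('pics/i.png',cv2.resize(p,(750,600),interpolation=cv2.INTER_CUBIC))
E
```

```text
t 21.6 p [ 0.6147 -0.1979  0.238 ] yaw_y 97.29 tilt [ 0.0002 -0.0001] F [-1.22  0.1  -0.14] w -0.002 g 0.0
```

View pics/i.png

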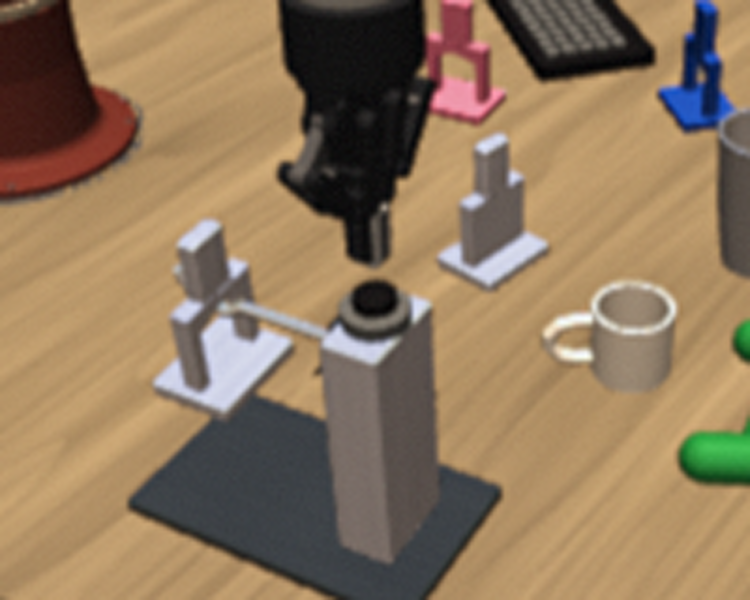

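The bracket hangs still, and the closed fingertips (370,262) are right over the button (375,295). Now the press.

send_rows:
  steps:
    - {"translation":[0,0,0.4],"delta_rot":[0,0,0],"jaw":0}
    - {"translation":[0,0,0.8],"delta_rot":[0,0,0],"jaw":0}
    - {"translation":[0,0,1.2],"delta_rot":[0,0,0],"jaw":0}
    - {"translation":[0,0,1.5],"delta_rot":[0,0,0],"jaw":0}
    - {"translation":[0,0,1.7],"delta_rot":[0,0,0],"jaw":0}
    - {"translation":[0,0,1.9],"delta_rot":[0,0,0],"jaw":0}
    - {"translation":[0,0,2.0],"delta_rot":[0,0,0],"jaw":0}
    - {"translation":[0,0,2.1],"delta_rot":[0,0,0],"jaw":0}

```text
time: 22.45
tool_pos: [0.6146, -0.1979, 0.2168]
tool_rot: [0.0, -0.064, 0.998, -0.0]
contact_force: [-0.5, -0.1, 0.6]
gripper_width: 0.005
grasp_force: 0.0
```

send_rows:
  steps:
    - {"translation":[0,0,0.1],"delta_rot":[0,0,0],"jaw":0}
    - {"translation":[0,0,0.2],"delta_rot":[0,0,0],"jaw":0}
    - {"translation":[0,0,0.3],"delta_rot":[0,0,0],"jaw":0}
    - {"translation":[0,0,0.4],"delta_rot":[0,0,0],"jaw":0}
    - {"translation":[0,0,0.4],"delta_rot":[0,0,0],"jaw":0}
    - {"translation":[0,0,0.4],"delta_rot":[0,0,0],"jaw":0}
    - {"translation":[0,0,0.4],"delta_rot":[0,0,0],"jaw":0}
    - {"translation":[0,0,0.4],"delta_rot":[0,0,0],"jaw":0}

```text
time: 23.25
tool_pos: [0.6147, -0.1979, 0.213]
tool_rot: [0.0, -0.064, 0.998, -0.0]
contact_force: [-0.7, 0.7, 3.1]
gripper_width: -0.002
grasp_force: 1.5
```

send_rows:
  steps:
    - {"translation":[0,0,0.07],"delta_rot":[0,0,0],"jaw":0}
    - {"translation":[0,0,0.14],"delta_rot":[0,0,0],"jaw":0}
    - {"translation":[0,0,0.2],"delta_rot":[0,0,0],"jaw":0}
    - {"translation":[0,0,0.25],"delta_rot":[0,0,0],"jaw":0}
    - {"translation":[0,0,0.25],"delta_rot":[0,0,0],"jaw":0}
    - {"translation":[0,0,0.25],"delta_rot":[0,0,0],"jaw":0}
    - {"translation":[0,0,0.25],"delta_rot":[0,0,0],"jaw":0}
    - {"translation":[0,0,0.25],"delta_rot":[0,0,0],"jaw":0}

```text
time: 24.05
tool_pos: [0.6147, -0.1979, 0.2105]
tool_rot: [0.0, -0.064, 0.998, -0.0]
contact_force: [-1.4, 0.2, 5.4]
gripper_width: 0.002
grasp_force: 2.3
```

send_rows:
  steps:
    - {"translation":[0,0,0.05],"delta_rot":[0,0,0],"jaw":0}
    - {"translation":[0,0,0.1],"delta_rot":[0,0,0],"jaw":0}
    - {"translation":[0,0,0.15],"delta_rot":[0,0,0],"jaw":0}
    - {"translation":[0,0,0.2],"delta_rot":[0,0,0],"jaw":0}
    - {"translation":[0,0,0.2],"delta_rot":[0,0,0],"jaw":0}
    - {"translation":[0,0,0.2],"delta_rot":[0,0,0],"jaw":0}
    - {"translation":[0,0,0.2],"delta_rot":[0,0,0],"jaw":0}
    - {"translation":[0,0,0.2],"delta_rot":[0,0,0],"jaw":0}

```text
time: 24.85
tool_pos: [0.6148, -0.1979, 0.21]
tool_rot: [0.0, -0.064, 0.998, -0.0]
contact_force: [-4.6, 0.8, 10.0]
gripper_width: -0.001
grasp_force: 4.9
```

The button has reached its stop: the tool stays at z = 0.210 and the force has jumped to 10 N. I'll let go and back off.

send_rows:
  steps:
    - {"translation":[0,0,-0.1],"delta_rot":[0,0,0],"jaw":0}
    - {"translation":[0,0,-0.3],"delta_rot":[0,0,0],"jaw":0}
    - {"translation":[0,0,-0.6],"delta_rot":[0,0,0],"jaw":0}
    - {"translation":[0,0,-1.0],"delta_rot":[0,0,0],"jaw":0}
    - {"translation":[0,0,-2],"delta_rot":[0,0,0],"jaw":0}
    - {"translation":[0,0,-3.5],"delta_rot":[0,0,0],"jaw":0}
    - {"translation":[0,0,-5],"delta_rot":[0,0,0],"jaw":0}
    - {"translation":[0,0,-6],"delta_rot":[0,0,0],"jaw":0}

```text
time: 25.65
tool_pos: [0.6152, -0.1981, 0.271]
tool_rot: [0.001, -0.064, 0.998, -0.001]
contact_force: [0.3, -1.1, 0.7]
gripper_width: -0.002
grasp_force: 0.0
```

```bash
python3 - <<'E'
from h import *
for i in range(6): a=grab('scene')
tell()
p=a['pixels'][140:300,130:330]; cv2.imwrite('pics/j.png',cv2.resize(p,(750,600),interpolation=cv2.INTER_CUBIC))
E
```

```text
t 25.95 p [ 0.6143 -0.1976  0.2674] yaw_y 97.29 tilt [-0.0013  0.0006] F [ 1.39 -0.19 -1.05] w -0.004 g 0.0
```

View pics/j.png

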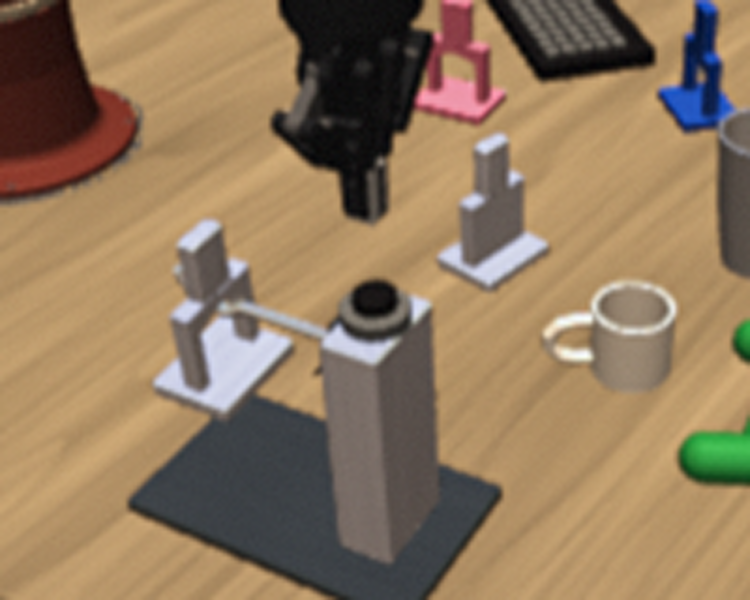

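The bracket is still hanging upright at (210,300), and the button at (375,295) is free, with the tool well above it.

```bash
python3 -c "
from plant import *
print(job_done())"
```

```text
the job is handed in; nothing more can be done
None
```

The windowed bracket (about 0.21 kg by the wrist force) hangs upright and still from the hook, the hold button was pressed to its stop and released, and the job was handed in at about 26 s; no verdict came back.

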